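# Free the seized clamp screw of an anaerobic jar and swing its yoke clear

## Robot

A 6-joint arm with a two-finger parallel gripper is mounted at the origin on a cart in front of the work surface, level with it; the furniture and walls round the work are solid. World frame = base frame: x ahead of the robot, y to its left, z up, the work surface at z = 0. Lengths are in m, angles in degrees, forces in N, time in s.
With the tool pointing down it reaches from about 0.25 to 0.725 m from the base axis. Payload 9.7 kg.
Tool frame: the origin (TCP) lies on the centre line of the jaws, within the pads' length; the fingertips stand 14 mm ahead of it and the grasp point (between the pads) lies 5 mm behind it; z points along the fingers, y is the line along which they close (so a half turn about z gives the same grasp; the last joint's range is limited). The gripper opens to 85 mm and grips with 20 to 120 N. Pads are 22 mm wide; open, the fingers measure 114 mm over their backs; the gripper's body (76 mm by 85 mm) begins 54 mm behind the grasp point. The pads swing forward as they close: fully open they stand 13 mm farther back than shut.
Start: joints at [67.494, 4.979, 10.078, 95.1, 0, 90], TCP at [0.211, 0.508, 0.245] pointing down, gripper open.
Joint ranges: [-179.16, 179.16], [-48.56, 103.87], [-65.8, 70.77], [-126.05, 130.52], [-82.76, 87.17], [-180, 180]. Speed limits (degrees/s): [127.2, 127.2, 147.25, 180, 180, 180].

## Interface

Orientations are given as [roll, pitch, yaw] about the fixed x, y, z axes, in that order (R = Rz(yaw) Ry(pitch) Rx(roll)).
In Python, from workcell import bot, camera, get_calibration, ticket gives the robot as it stands. The module is installed in compiled form; this text tells all that it offers.
- The arm moves only by the tool send_rows, never from a script. Its arguments are lists of equal length, an entry for each row: "linear": the shift along the tool's x, y, z in m, a list of three; "twist": the turn, a rotation vector about the tool's x, y, z in units of 10 degrees (1.0 is 10 degrees), a list of three; "gripper": the opening in per cent of the stroke, from 0 (shut) to 100 (fully open). In form: {"linear": [[x, y, z], ...], "twist": [[wx, wy, wz], ...], "gripper": [gripper, ...]}. A call has 1 to 8 rows; each row shifts and turns the commanded pose from where the row before left it, along the tool's axes as they then stand; what a row does not reach is not made up. A row lasts 1/8 s, in which the tool goes at most 62.5 mm and 10.7 degrees, less where a joint would pass 70% of its speed; a pose out of reach is approached as far as the arm can. A call with a gripper value outside its range is refused whole. The fingers move at their own pace and stop on an object; "grip_force" is the grip in N (left out, the last holds). Time passes only in rows, so rows that do not move let the fingers close. It gives the time, the measured TCP pose, the force, the opening and the grip force at its end, in the units of the state.
- bot.get_obs(): the state, without advancing time (a new reading comes with each control period).
- camera(name): name is "side" or "top"; returns the picture (400x640x3 uint8, red, green, blue); there is no depth.
- get_calibration(name): a dict with "fx", "fy", "cx", "cy" (pixels), "origin" and "orientation" of the camera in the world. Camera axes: x right, y down, z forward; pixel columns grow to the right and rows downward; lengths in m; the calibration is good to about 2 mm. A picture is of the moment at which its call begins. get_calibration takes no time and is no camera call.
- ticket.job_done(): hands the job in; it is judged then, once.
The state is a dict: "time": time; "q": joint angles; "qd": joint speeds; "joint_efforts": joint torques, N m; "ee_pos": TCP position; "tcp_rot": TCP orientation; "wrist_force": force on the tool from outside, world axes, zero at the start; "torque": the same for the moment, N m; "opening": finger opening in m; "grasp_force": force on a finger pad.
Only numpy, scipy, OpenCV 4.12 (cv2) and the standard library are available. Lean on these libraries where they do the work, as an engineer would, in place of code of your own. Each camera call takes 0.05 s, during which the arm holds its last target. There are 200 camera calls.

## Task

The red wing screw that clamps down the lid of the anaerobic jar is seized with dried salt. Rock it back and forth in small arcs, never so hard that its plastic wings could snap, until it breaks free, then back it off counter-clockwise (seen from above) until its brass foot has risen out of the ring on the lid. Then push the steel yoke well out to the left, clear of the lid, let go, and leave the things around the jar where they are.

Things in the scene. Friction and masses are not known exactly. Their poses are not given: they have to be found in the camera images.
- jar: Clear anaerobic jar with three culture dishes in it, held in a grey cradle plate 214 x 142 mm, all fixed to the table. Origin: table level, on the axis of jar and screw. Own x points from keeper post to pivot post (roughly away from the robot), own y to the left, z up.
- lid_centre (a point): Centre of the grey metal lid's top, 112 mm above the table; the lid is 131 mm across. A raised ring round the clamp's foot is 33 mm across and 4.5 mm high; two small valves on the lid at the jar's -y side reach 119 mm.
- keeper (a point): Middle of the jaw of the grey keeper post, 94 mm from the screw axis at the jar's -x (nearest the robot): post 22 x 34 mm, 152 mm high; the jaw holds the yoke's end and is open to +y (left).
- pivot (a point): On the yoke's upright pivot axis, 88 mm from the screw axis at the jar's +x, 135 mm above the table. The steel post reaches 160 mm.
- wing_handle: Red plastic wing handle of the clamp screw: hub 24 mm across, 152 to 180 mm above the table; two opposite straight wings, 10 mm thick (14 mm at the round ends), reaching 42 mm from the axis, 154 to 178 mm above the table. Origin on the axis at table level, wings along its own y. Below lies the yoke's boss, 29 mm across, top at 145 mm. The wings snap above 40 N.
- screw_axis (a point): On the screw axis, 166 mm up. Seizure: a twist of about 0.4 N m (13 N at 30 mm) cracks a little salt, then that way is spent: pushing on, or again the same way, only meets a hard stop at 0.65 N m (22 N at 30 mm); the next bit cracks only when turned the other way. 4 to 7 cracks in alternation, number and first side unknown; the last is always a loosening one.
- wing_tip_a (a point): Point in the middle of one wing's rounded end, 39.5 mm from the screw axis, 166 mm above the table.
- wing_tip_b (a point): The same point on the opposite wing.
- wing_screw (a joint): Turn of the wing screw (rad): 0 as found, + counter-clockwise from above = loosening; stops at 2.4 and -0.5. While seized it yields springily (cracks 0.17 to 0.28 from 0, growing; hard stop before 0.45 either way) and springs most of the way back. Once free it turns with 0.06 N m and stays where left. It lifts 2.55 mm per rad; the foot clears the lid's ring at about 1.6.
- yoke (a joint): Swing of the yoke about the pivot post (rad): 0 clamped over the lid, its end in the keeper; positive as the free end swings to the jar's left (+y, clockwise from above); stop at 1.6. It moves only 0.03 rad while the foot is in the ring; then it swings with 0.12 N m of friction and stays where left. The lid can be lifted past it from 1.2 on.
- yoke_push (a point): Middle of the yoke's steel bar between screw and keeper, 57 mm from the screw axis, 145 mm from the pivot axis, 135 mm above the table. The bar is 20 mm wide, underside at 130 mm, top at 140 mm; its end in the keeper is 193 mm from the pivot axis.
- beaker: Bystander: small clear beaker, 45 mm across, 58 mm high; origin at its underside.
- red_marker: Bystander: red pen with black cap, 118 mm long along its own y; origin at its underside.
- lab_timer: Bystander: white timer, 58 x 62 x 20 mm; origin at its underside.
- spare_dish: Bystander: petri dish with blue-violet content, 96 mm across, 14 mm high; origin at its underside.
- dropper_bottle: Bystander: amber dropper bottle with red teat, 38 mm across, 111 mm high; origin at its underside.
- cap_tub: Bystander: white tub of caps, 56 mm across, 50 mm high; origin at its underside.

How it is judged (in metres and radians):
On the way:
1. the wing screw is broken free and backed off (value of joint wing_screw above 1.4 rad), for 0.1 s.
At the end, for the whole second after the job is handed in: The yoke is at rest, swung at least 1.2 rad to the left, clear of the lid, and the wing screw, backed off by at least 1.4 rad on the way, has not been screwed down again (still above 0.5 rad) (value of joint wing_screw above 0.5 rad and value of joint yoke above 1.2 rad and velocity of joint yoke between -0.05 and 0.05 rad/s); the robot touches nothing.
It fails at once if a wing is pushed with more than 40 N and snaps (contact force between any of the fingers, the arm and wing_handle above 40 N).
It fails at once if a bystander is shoved more than 30 mm (distance of any of beaker, red_marker, lab_timer, spare_dish, dropper_bottle, cap_tub from where it was at the start of the episode above 0.03 m).
It also fails if it takes over 69 s, if anything falls off the work surface, if the arm or the gripper's body presses on something with over 40 N, if the wrist force passes 120 N, or if a joint passes its speed limit or range.

## Working session

There is one attempt and no reset: what is moved stays moved. The work goes in short steps, Python scripts to look and compute and a tool call to move; the robot and the scene stay as the last step left them, time stands still between calls to the robot, and variables do not carry over. Pictures are saved under pics/ and viewed, at most 10 in all, crops included, and the job is handed in when it is done.

Besides the shell and the picture viewer there is one more tool, called after "Call:" by a JSON object that holds its "method" and its "body", one argument or row to a line. send_rows: Moves the arm, as the interface text tells. Its arguments: {"type":"object","properties":{"linear":{"type":"array"},"twist":{"type":"array"},"gripper":{"type":"array"},"grip_force":{"type":"number"}},"required":["linear","twist","gripper"]}

```bash
mkdir -p pics
python3 - <<'E'
from workcell import bot,camera,get_calibration
import cv2
for n in("top","side"):
    c=get_calibration(n);print(n,c)
    cv2.imwrite(f"pics/{n}0.png",camera(n)[:,:,::-1])
o=bot.get_obs();print(o)
E
```

```text
top {'fx': 474.5849708721513, 'fy': 474.5849708721513, 'cx': 310.1358462084161, 'cy': 200.75137015532883, 'origin': array([0.31161523, 0.14887294, 1.18334961]), 'orientation': array([-168.84699199,    0.99057229,  -89.74510663])}
side {'fx': 519.0977557228821, 'fy': 519.0977557228821, 'cx': 321.66013607692065, 'cy': 199.3452033273569, 'origin': array([ 0.86085629, -0.53860129,  1.06147153]), 'orientation': array([-140.83032667,    0.17851664,   25.28937453])}
{'time': 0.1, 'q': array([6.74958911e+01, 5.00782650e+00, 1.00393672e+01, 9.50984836e+01,
       5.96244866e-04, 9.00001920e+01]), 'qd': array([-0.00022573, -0.05315861,  0.08787307, -0.02541996,  0.05416066,
       -0.06051607]), 'joint_efforts': array([ 3.39805192e-04, -5.21558511e+01,  4.65655875e+01,  1.60470855e-02,
        8.79518240e-06,  5.09815294e-06]), 'ee_pos': array([0.21044113, 0.50795416, 0.24465846]), 'tcp_rot': array([-1.79933057e+02, -5.96020134e-04,  1.57495698e+02]), 'wrist_force': array([-0.18505137, -0.43745453, -0.08802892]), 'torque': array([-0.03490109, -0.03371581,  0.05258411]), 'grasp_force': 0.0, 'opening': 0.08551437919435999}
```

View pics/top0.png

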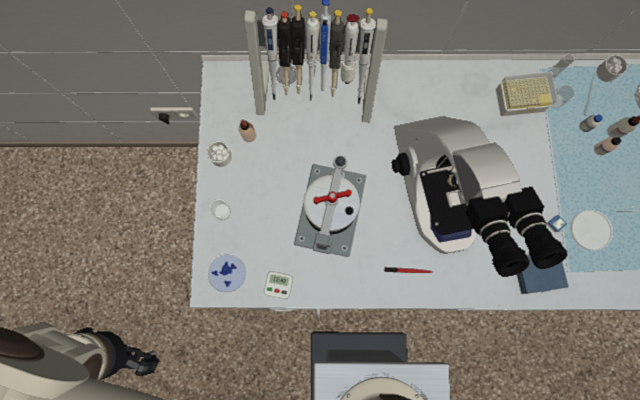

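View pics/side0.png

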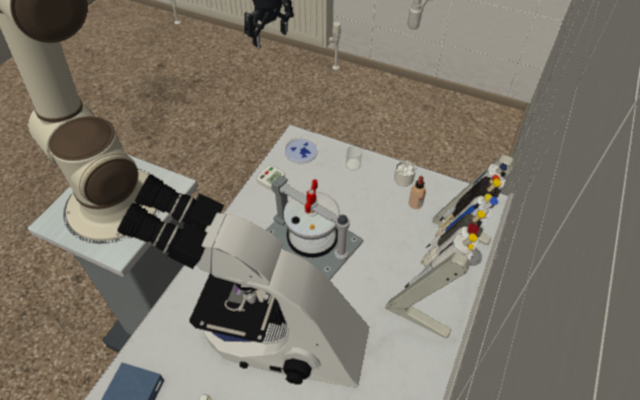

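The top view shows the jar screw at about (332,197), with wings from (314,201) to (351,194). The pivot post is at (340,161), the keeper at (322,242), and the microscope to the right from column 393. Next I measure these.

```bash
cat > h.py <<'E'
import numpy as np,cv2
from scipy.spatial.transform import Rotation as R
from workcell import bot,camera,get_calibration
def ray(n,u,v,z):
    c=get_calibration(n);d=R.from_euler('xyz',c['orientation'],degrees=True).apply([(u-c['cx'])/c['fx'],(v-c['cy'])/c['fy'],1])
    o=np.array(c['origin']);return o+d*(z-o[2])/d[2]
def proj(n,p):
    c=get_calibration(n);q=R.from_euler('xyz',c['orientation'],degrees=True).inv().apply(np.array(p)-c['origin'])
    return q[0]/q[2]*c['fx']+c['cx'],q[1]/q[2]*c['fy']+c['cy']
def red(n,im,box):
    u0,v0,u1,v1=box;a=im[v0:v1,u0:u1].astype(int)
    m=(a[...,0]>110)&(a[...,1]<75)&(a[...,2]<75)
    v,u=np.nonzero(m);return np.c_[u+u0,v+v0]
E
python3 - <<'E'
from h import *
im=cv2.imread('pics/top0.png')[:,:,::-1]
p=red('top',im,(300,175,365,220))
W=np.array([ray('top',u,v,.178)[:2] for u,v in p])
m=W.mean(0);w,V=np.linalg.eigh(np.cov((W-m).T));d=V[:,1]
s=(W-m)@d;print(len(p),m,(W.max(0)+W.min(0))/2,np.degrees(np.arctan2(d[1],d[0])),s.min(),s.max())
sd=cv2.imread('pics/side0.png')[:,:,::-1]
p2=red('side',sd,(290,170,330,225));print(len(p2),p2.mean(0),p2.min(0),p2.max(0), 'pred',proj('side',[*m,.167]))
for nm,u,v,z in [('pivot',340.5,161,.16),('keeper',322,241,.152),('c1',319,166,.0),('c2',366,173,.0),('c3',295,248,0),('c4',346,255,0),('knob',393,164,.1)]:print(nm,ray('top',u,v,z))
for f,b,sc,o in(('top0',(290,145,420,265),5,'a'),('side0',(250,160,370,270),5,'b')):
    i=cv2.imread(f'pics/{f}.png')[b[1]:b[3],b[0]:b[2]];cv2.imwrite(f'pics/{o}.png',cv2.resize(i,None,fx=sc,fy=sc,interpolation=cv2.INTER_CUBIC))
E
```

```text
164 [0.51989456 0.12063197] [0.51922109 0.11986143] 103.40684032571046 -0.04130051702112833 0.039591109498880235
130 [310.03076923 196.52307692] [305 180] [316 212] pred (np.float64(310.9925048950724), np.float64(194.87061632957733))
pivot [0.60384372 0.10006891 0.16      ]
keeper [0.42557902 0.141369   0.152     ]
c1 [0.63620103 0.14792071 0.        ]
c2 [0.61758929 0.0273204  0.        ]
c3 [0.42470075 0.20759569 0.        ]
c4 [0.40768372 0.08071194 0.        ]
knob [ 0.61359284 -0.02628905  0.1       ]
```

View pics/a.png

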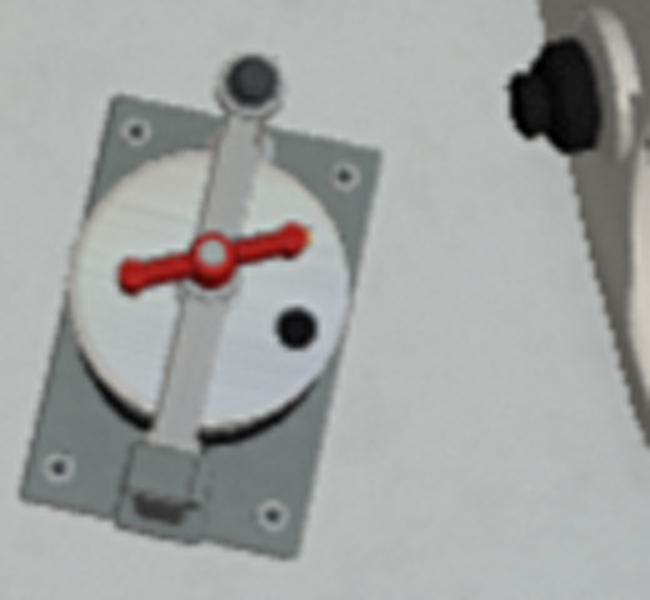

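View pics/b.png

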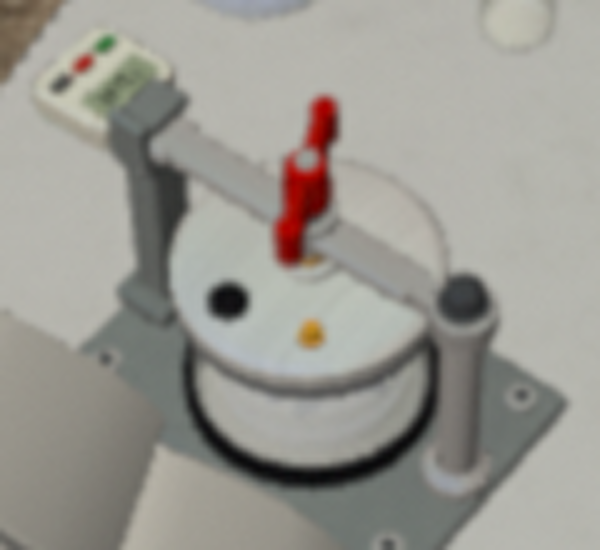

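Both views agree. The axis is at about (0.519, 0.1205), the wings point along 103.4°, and the jar's x axis lies at about -13°. Pivot to keeper measures 183 mm against the expected 182. I plan to straddle one wing end with loosely open fingers and rock it by position and force.

```bash
cat >> h.py <<'E'
def rows(start,end,n):
    """start,end: x,y,z,yaw(deg), tool down. n rows; returns linear,twist in tool axes"""
    s=np.array(start,float);e=np.array(end,float);L=[];T=[]
    for i in range(n):
        a=s+(e-s)*i/n;d=(e-s)/n;y=np.radians(a[3])
        L.append([round(v,4) for v in (d[0]*np.cos(y)+d[1]*np.sin(y),d[0]*np.sin(y)-d[1]*np.cos(y),-d[2])]);T.append([0,0,round(-d[3]/10,3)])
    print('linear',L,'\ntwist',T)
C=np.array([.519,.1205])
def at(r,th,z,lead=0):
    t=np.radians(th);return [*(C+r*np.array([np.cos(t),np.sin(t)])),z]
def st():
    o=bot.get_obs();print('t',round(o['time'],2),'q',o['q'].round(1),'pos',o['ee_pos'].round(4),'rot',o['tcp_rot'].round(1),'F',o['wrist_force'].round(1),'T',o['torque'].round(2),'op',round(o['opening'],4))
    return o
E
python3 - <<'E'
from h import *
rows([.2104,.508,.2447,157.5],at(.034,103.4,.245)+[103.4],8)
E
```

```text
linear [[np.float64(-0.0517), np.float64(-0.0265), np.float64(-0.0)], [np.float64(-0.0544), np.float64(-0.0203), np.float64(-0.0)], [np.float64(-0.0565), np.float64(-0.0137), np.float64(-0.0)], [np.float64(-0.0577), np.float64(-0.007), np.float64(-0.0)], [np.float64(-0.0581), np.float64(-0.0001), np.float64(-0.0)], [np.float64(-0.0577), np.float64(0.0067), np.float64(-0.0)], [np.float64(-0.0565), np.float64(0.0135), np.float64(-0.0)], [np.float64(-0.0545), np.float64(0.02), np.float64(-0.0)]] 
twist [[0, 0, np.float64(0.676)], [0, 0, np.float64(0.676)], [0, 0, np.float64(0.676)], [0, 0, np.float64(0.676)], [0, 0, np.float64(0.676)], [0, 0, np.float64(0.676)], [0, 0, np.float64(0.676)], [0, 0, np.float64(0.676)]]
```

Call:
{"method": "send_rows", "body": {
  "linear": [
    [-0.0517,-0.0265,0],
    [-0.0544,-0.0203,0],
    [-0.0565,-0.0137,0],
    [-0.0577,-0.007,0],
    [-0.0581,0,0],
    [-0.0577,0.0067,0],
    [-0.0565,0.0135,0],
    [-0.0545,0.02,0]
  ],
  "twist": [
    [0,0,0.676],
    [0,0,0.676],
    [0,0,0.676],
    [0,0,0.676],
    [0,0,0.676],
    [0,0,0.676],
    [0,0,0.676],
    [0,0,0.676]
  ],
  "gripper": [45,45,45,45,45,45,45,45],
  "grip_force": 60
}}

```text
time: 1.1
ee_pos: [0.5123, 0.1522, 0.2451]
tcp_rot: [-180.0, -0.0, 103.2]
wrist_force: [1.4, 1.4, 0.8]
opening: 0.0383
grasp_force: 0.0
```

```bash
sed -i 's/round(v,4) for/round(float(v),4) for/;s/round(-d\[3\]/round(-float(d[3])/' h.py
python3 - <<'E'
from h import *
st()
im=camera('top');cv2.imwrite('pics/c.png',im[140:270,260:420,::-1].repeat(4,0).repeat(4,1))
E
```

```text
t 1.1 q [16.5  2.8  7.8 95.   0.  93.4] pos [0.5123 0.1522 0.2451] rot [-180.    -0.   103.2] F [1.4 1.4 0.8] T [ 0.04 -0.03  0.02] op 0.0383
```

View pics/c.png

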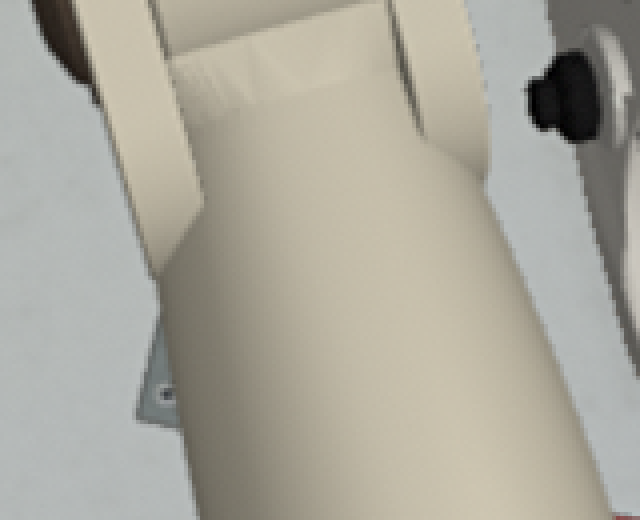

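The top view is now blocked by the arm. Joint 6 has room for a counter-clockwise turn (yaw = q1 - q6 + 180). I descend over wing A.

Call:
{"method": "send_rows", "body": {
  "linear": [
    [0,0,0.02],
    [0,0,0.02],
    [0,0,0.02],
    [0,0,0.019],
    [0,0,0]
  ],
  "twist": [
    [0,0,0],
    [0,0,0],
    [0,0,0],
    [0,0,0],
    [0,0,0]
  ],
  "gripper": [45,45,45,45,45]
}}

```text
time: 1.78
ee_pos: [0.5105, 0.1537, 0.1647]
tcp_rot: [-179.8, 0.0, 103.4]
wrist_force: [0.2, 0.4, 1.0]
opening: 0.0381
grasp_force: 0.0
```

Run:
```python
from h import *
st()
im=camera('side');cv2.imwrite('pics/d.png',cv2.resize(im[130:270,240:390,::-1],None,fx=4,fy=4,interpolation=cv2.INTER_CUBIC))
```

```text
t 1.77 q [16.8  2.  -2.  86.2 -0.  93.3] pos [0.5105 0.1537 0.1647] rot [-179.8    0.   103.4] F [0.2 0.4 1. ] T [ 0.04  0.02 -0.05] op 0.0381
```

View pics/d.png

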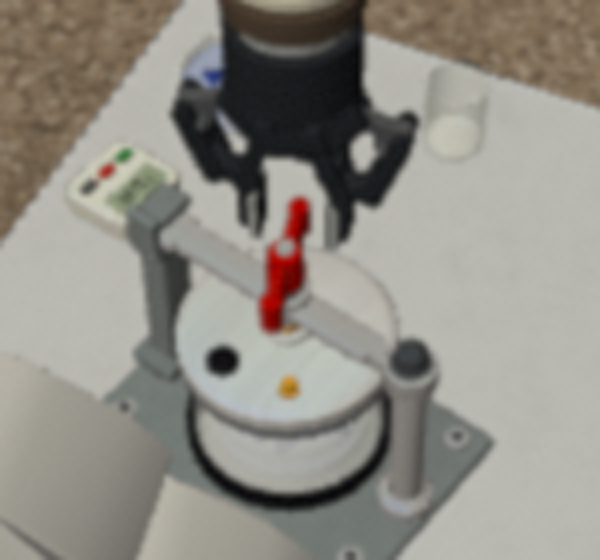

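The fingers straddle the left wing, with tips at about (255,225) and (340,235) and the wing end at (300,210) in the middle. I narrow the gap and start rocking counter-clockwise.

Call:
{"method": "send_rows", "body": {
  "linear": [
    [0,0,0],
    [0,0,0],
    [0,0,0],
    [-5e-05,-0.0018,0],
    [-5e-05,-0.0018,0],
    [-5e-05,-0.0018,0],
    [-5e-05,-0.0018,0]
  ],
  "twist": [
    [0,0,0],
    [0,0,0],
    [0,0,0],
    [0,0,-0.3],
    [0,0,-0.3],
    [0,0,-0.3],
    [0,0,-0.3]
  ],
  "gripper": [26,26,26,26,26,26,26]
}}

```text
time: 2.7
ee_pos: [0.5049, 0.1515, 0.1666]
tcp_rot: [179.9, 0.0, 115.5]
wrist_force: [2.0, 0.0, -0.3]
opening: 0.0218
grasp_force: 1.1
```

Call:
{"method": "send_rows", "body": {
  "linear": [
    [-5e-05,-0.0018,0],
    [-5e-05,-0.0018,0],
    [-5e-05,-0.0018,0]
  ],
  "twist": [
    [0,0,-0.3],
    [0,0,-0.3],
    [0,0,-0.3]
  ],
  "gripper": [26,26,26]
}}

```text
time: 3.08
ee_pos: [0.5014, 0.149, 0.1669]
tcp_rot: [179.8, 0.1, 124.5]
wrist_force: [8.3, 2.2, -1.0]
opening: 0.022
grasp_force: 3.8
```

Call:
{"method": "send_rows", "body": {
  "linear": [
    [-5e-05,-0.0018,0]
  ],
  "twist": [
    [0,0,-0.3]
  ],
  "gripper": [26]
}}

```text
time: 3.2
ee_pos: [0.5002, 0.1481, 0.1671]
tcp_rot: [179.8, 0.1, 127.5]
wrist_force: [8.5, 2.2, -0.2]
opening: 0.0223
grasp_force: 4.1
```

Call:
{"method": "send_rows", "body": {
  "linear": [
    [-5e-05,-0.0018,0]
  ],
  "twist": [
    [0,0,-0.3]
  ],
  "gripper": [26]
}}

```text
time: 3.32
ee_pos: [0.4989, 0.1471, 0.1671]
tcp_rot: [179.8, 0.1, 130.5]
wrist_force: [11.0, 3.1, -0.7]
opening: 0.0225
grasp_force: 5.0
```

Call:
{"method": "send_rows", "body": {
  "linear": [
    [-5e-05,-0.0018,0]
  ],
  "twist": [
    [0,0,-0.3]
  ],
  "gripper": [26]
}}

```text
time: 3.45
ee_pos: [0.498, 0.146, 0.1673]
tcp_rot: [179.7, 0.1, 133.5]
wrist_force: [12.0, 3.7, -2.0]
opening: 0.0222
grasp_force: 5.8
```

Call:
{"method": "send_rows", "body": {
  "linear": [
    [-5e-05,-0.0018,0]
  ],
  "twist": [
    [0,0,-0.3]
  ],
  "gripper": [26]
}}

```text
time: 3.58
ee_pos: [0.497, 0.145, 0.1674]
tcp_rot: [179.7, 0.2, 136.5]
wrist_force: [13.2, 6.0, -1.4]
opening: 0.0222
grasp_force: 6.6
```

Call:
{"method": "send_rows", "body": {
  "linear": [
    [-5e-05,-0.0018,0]
  ],
  "twist": [
    [0,0,-0.3]
  ],
  "gripper": [26]
}}

```text
time: 3.7
ee_pos: [0.4961, 0.1439, 0.1675]
tcp_rot: [179.6, 0.2, 139.5]
wrist_force: [15.3, 6.0, -2.7]
opening: 0.0224
grasp_force: 7.5
```

Run:
```python
from h import *
o=st()
im=camera('side');cv2.imwrite('pics/e.png',cv2.resize(im[130:270,240:390,::-1],None,fx=4,fy=4,interpolation=cv2.INTER_CUBIC))
p=o['ee_pos'];r=np.array([*(C-p[:2]),0])
print('moment about axis (force on tool)',o['torque'][2]-np.cross(r,o['wrist_force'])[2], np.cross(p-[*C,0],o['wrist_force'])[2])
for a in (103,113,118,123,128,133):
    print(a,proj('side',at(.0395,a+180,.167)),proj('side',at(.0395,a,.167)))
```

```text
t 3.7 q [16.2 -0.9 -4.6 85.9  0.  56.6] pos [0.4961 0.1439 0.1675] rot [179.6   0.2 139.5] F [15.3  6.  -2.7] T [ 1.39 -2.86 -0.12] op 0.0224
moment about axis (force on tool) -0.6187712200271429 -0.4949069540242227
103 (np.float64(306.53529875884254), np.float64(208.34187539665442)) (np.float64(314.5127052857324), np.float64(181.77690203201885))
113 (np.float64(309.64513231675414), np.float64(208.64938753290514)) (np.float64(311.52964584727516), np.float64(181.4950206211391))
118 (np.float64(311.21801156300353), np.float64(208.64181205613883)) (np.float64(310.0228177665997), np.float64(181.502285352288))
123 (np.float64(312.78588273358594), np.float64(208.52645468154122)) (np.float64(308.5201074511866), np.float64(181.60850421464872))
128 (np.float64(314.33603961289333), np.float64(208.3043041432332)) (np.float64(307.0322399461223), np.float64(181.81296650941738))
133 (np.float64(315.85594675298347), np.float64(207.97726540623316)) (np.float64(305.56985701090866), np.float64(182.11430540206206))
```

View pics/e.png

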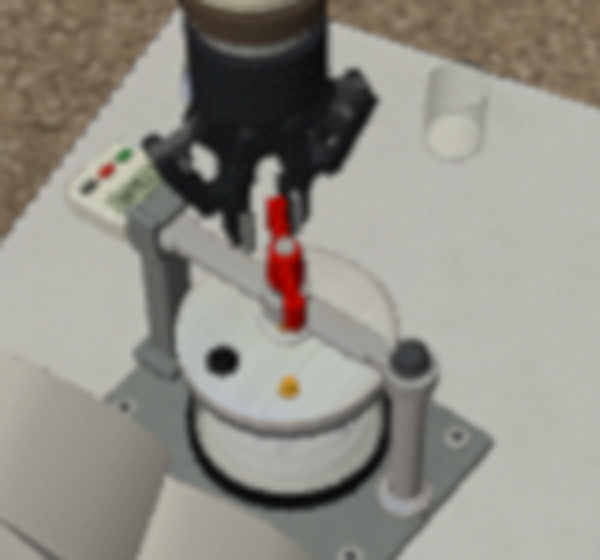

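The near wing end is at full-image (313.5,208) and the far end at (309,184), so the wing is at about 124°, turned about 0.36 rad with about 0.55 N m. That side is pushed far enough, so I reverse.

Call:
{"method": "send_rows", "body": {
  "linear": [
    [-0.00013,0.003,0],
    [-0.00013,0.003,0],
    [-0.00013,0.003,0],
    [-0.00013,0.003,0],
    [-0.00013,0.003,0],
    [-0.00013,0.003,0],
    [-0.00013,0.003,0],
    [-0.00013,0.003,0]
  ],
  "twist": [
    [0,0,0.5],
    [0,0,0.5],
    [0,0,0.5],
    [0,0,0.5],
    [0,0,0.5],
    [0,0,0.5],
    [0,0,0.5],
    [0,0,0.5]
  ],
  "gripper": [26,26,26,26,26,26,26,26]
}}

```text
time: 4.75
ee_pos: [0.5138, 0.1544, 0.1665]
tcp_rot: [180.0, 0.0, 99.3]
wrist_force: [-0.9, 0.1, -0.1]
opening: 0.022
grasp_force: 0.7
```

Call:
{"method": "send_rows", "body": {
  "linear": [
    [-0.00013,0.003,0],
    [-0.00013,0.003,0],
    [-0.00013,0.003,0]
  ],
  "twist": [
    [0,0,0.5],
    [0,0,0.5],
    [0,0,0.5]
  ],
  "gripper": [26,26,26]
}}

```text
time: 5.12
ee_pos: [0.5219, 0.1549, 0.166]
tcp_rot: [-179.9, -0.0, 84.3]
wrist_force: [-6.2, 2.5, -0.5]
opening: 0.0222
grasp_force: 3.4
```

Call:
{"method": "send_rows", "body": {
  "linear": [
    [-5e-05,0.0018,0],
    [-5e-05,0.0018,0]
  ],
  "twist": [
    [0,0,0.3],
    [0,0,0.3]
  ],
  "gripper": [26,26]
}}

```text
time: 5.38
ee_pos: [0.5247, 0.1547, 0.1658]
tcp_rot: [-179.8, -0.0, 78.4]
wrist_force: [-9.9, 3.8, -1.5]
opening: 0.0221
grasp_force: 5.0
```

Call:
{"method": "send_rows", "body": {
  "linear": [
    [-5e-05,0.0018,0]
  ],
  "twist": [
    [0,0,0.3]
  ],
  "gripper": [26]
}}

```text
time: 5.5
ee_pos: [0.5262, 0.1545, 0.1657]
tcp_rot: [-179.7, -0.0, 75.4]
wrist_force: [-8.2, 4.7, -2.0]
opening: 0.0223
grasp_force: 4.4
```

Call:
{"method": "send_rows", "body": {
  "linear": [
    [-5e-05,0.0018,0]
  ],
  "twist": [
    [0,0,0.3]
  ],
  "gripper": [26]
}}

```text
time: 5.62
ee_pos: [0.5279, 0.1541, 0.1656]
tcp_rot: [-179.7, -0.0, 72.4]
wrist_force: [-10.9, 6.5, -1.6]
opening: 0.0226
grasp_force: 6.0
```

Call:
{"method": "send_rows", "body": {
  "linear": [
    [-5e-05,0.0018,0]
  ],
  "twist": [
    [0,0,0.3]
  ],
  "gripper": [26]
}}

```text
time: 5.75
ee_pos: [0.5292, 0.1536, 0.1655]
tcp_rot: [-179.7, 0.0, 69.4]
wrist_force: [-11.4, 6.3, -1.9]
opening: 0.0223
grasp_force: 7.0
```

A force dip at about 10 N marks a crack in each direction. I keep alternating.

Call:
{"method": "send_rows", "body": {
  "linear": [
    [-0.00019,-0.0036,0],
    [-0.00019,-0.0036,0],
    [-0.00019,-0.0036,0],
    [-0.00019,-0.0036,0],
    [-0.00019,-0.0036,0],
    [-0.00019,-0.0036,0],
    [-0.00019,-0.0036,0],
    [-0.00019,-0.0036,0]
  ],
  "twist": [
    [0,0,-0.6],
    [0,0,-0.6],
    [0,0,-0.6],
    [0,0,-0.6],
    [0,0,-0.6],
    [0,0,-0.6],
    [0,0,-0.6],
    [0,0,-0.6]
  ],
  "gripper": [26,26,26,26,26,26,26,26]
}}

```text
time: 6.75
ee_pos: [0.5041, 0.1509, 0.1669]
tcp_rot: [179.9, 0.0, 117.6]
wrist_force: [3.9, -0.7, 0.6]
opening: 0.0226
grasp_force: 1.4
```

Call:
{"method": "send_rows", "body": {
  "linear": [
    [-5e-05,-0.0018,0],
    [-5e-05,-0.0018,0],
    [-5e-05,-0.0018,0]
  ],
  "twist": [
    [0,0,-0.3],
    [0,0,-0.3],
    [0,0,-0.3]
  ],
  "gripper": [26,26,26]
}}

```text
time: 7.12
ee_pos: [0.5005, 0.1483, 0.1671]
tcp_rot: [179.8, 0.1, 126.5]
wrist_force: [7.6, 1.6, 0.7]
opening: 0.0223
grasp_force: 3.7
```

Call:
{"method": "send_rows", "body": {
  "linear": [
    [-5e-05,-0.0018,0]
  ],
  "twist": [
    [0,0,-0.3]
  ],
  "gripper": [26]
}}

```text
time: 7.25
ee_pos: [0.4994, 0.1474, 0.1673]
tcp_rot: [179.8, 0.1, 129.5]
wrist_force: [9.4, 1.4, 0.0]
opening: 0.0224
grasp_force: 4.3
```

Call:
{"method": "send_rows", "body": {
  "linear": [
    [-5e-05,-0.0018,0]
  ],
  "twist": [
    [0,0,-0.3]
  ],
  "gripper": [26]
}}

```text
time: 7.38
ee_pos: [0.4981, 0.1463, 0.1674]
tcp_rot: [179.7, 0.1, 132.5]
wrist_force: [10.5, 3.8, 0.4]
opening: 0.0225
grasp_force: 4.9
```

Call:
{"method": "send_rows", "body": {
  "linear": [
    [-5e-05,-0.0018,0]
  ],
  "twist": [
    [0,0,-0.3]
  ],
  "gripper": [26]
}}

```text
time: 7.5
ee_pos: [0.4972, 0.1452, 0.1675]
tcp_rot: [179.7, 0.2, 135.5]
wrist_force: [11.8, 4.3, -0.6]
opening: 0.0222
grasp_force: 5.7
```

Call:
{"method": "send_rows", "body": {
  "linear": [
    [-5e-05,-0.0018,0]
  ],
  "twist": [
    [0,0,-0.3]
  ],
  "gripper": [26]
}}

```text
time: 7.62
ee_pos: [0.4962, 0.1442, 0.1676]
tcp_rot: [179.6, 0.2, 138.5]
wrist_force: [13.4, 5.8, -0.9]
opening: 0.0226
grasp_force: 6.5
```

Call:
{"method": "send_rows", "body": {
  "linear": [
    [-5e-05,-0.0018,0]
  ],
  "twist": [
    [0,0,-0.3]
  ],
  "gripper": [26]
}}

```text
time: 7.75
ee_pos: [0.4954, 0.143, 0.1677]
tcp_rot: [179.6, 0.2, 141.5]
wrist_force: [14.6, 7.0, -0.3]
opening: 0.0224
grasp_force: 7.4
```

Call:
{"method": "send_rows", "body": {
  "linear": [
    [-0.00019,0.0036,0],
    [-0.00019,0.0036,0],
    [-0.00019,0.0036,0],
    [-0.00019,0.0036,0],
    [-0.00019,0.0036,0],
    [-0.00019,0.0036,0],
    [-0.00019,0.0036,0],
    [-0.00019,0.0036,0]
  ],
  "twist": [
    [0,0,0.6],
    [0,0,0.6],
    [0,0,0.6],
    [0,0,0.6],
    [0,0,0.6],
    [0,0,0.6],
    [0,0,0.6],
    [0,0,0.6]
  ],
  "gripper": [26,26,26,26,26,26,26,26]
}}

```text
time: 8.75
ee_pos: [0.5172, 0.1547, 0.1662]
tcp_rot: [-180.0, 0.0, 93.2]
wrist_force: [-1.5, -0.2, -1.6]
opening: 0.022
grasp_force: 0.8
```

Call:
{"method": "send_rows", "body": {
  "linear": [
    [-0.00013,0.003,0],
    [-0.00013,0.003,0],
    [-0.00013,0.003,0]
  ],
  "twist": [
    [0,0,0.5],
    [0,0,0.5],
    [0,0,0.5]
  ],
  "gripper": [26,26,26]
}}

```text
time: 9.12
ee_pos: [0.525, 0.1545, 0.1658]
tcp_rot: [-179.8, -0.0, 78.3]
wrist_force: [-8.1, 4.8, -0.9]
opening: 0.0221
grasp_force: 4.6
```

Call:
{"method": "send_rows", "body": {
  "linear": [
    [-5e-05,0.0018,0]
  ],
  "twist": [
    [0,0,0.3]
  ],
  "gripper": [26]
}}

```text
time: 9.25
ee_pos: [0.5265, 0.1543, 0.1657]
tcp_rot: [-179.8, -0.0, 75.3]
wrist_force: [-9.8, 5.1, -0.4]
opening: 0.0224
grasp_force: 5.2
```

Call:
{"method": "send_rows", "body": {
  "linear": [
    [-5e-05,0.0018,0]
  ],
  "twist": [
    [0,0,0.3]
  ],
  "gripper": [26]
}}

```text
time: 9.38
ee_pos: [0.5281, 0.1539, 0.1656]
tcp_rot: [-179.7, -0.0, 72.4]
wrist_force: [-8.7, 5.9, -1.6]
opening: 0.0223
grasp_force: 5.0
```

Call:
{"method": "send_rows", "body": {
  "linear": [
    [-5e-05,0.0018,0]
  ],
  "twist": [
    [0,0,0.3]
  ],
  "gripper": [26]
}}

```text
time: 9.5
ee_pos: [0.5295, 0.1535, 0.1655]
tcp_rot: [-179.7, 0.0, 69.4]
wrist_force: [-11.1, 6.5, -1.2]
opening: 0.0225
grasp_force: 6.2
```

Call:
{"method": "send_rows", "body": {
  "linear": [
    [-5e-05,0.0018,0]
  ],
  "twist": [
    [0,0,0.3]
  ],
  "gripper": [26]
}}

```text
time: 9.62
ee_pos: [0.5308, 0.1529, 0.1654]
tcp_rot: [-179.7, 0.0, 66.4]
wrist_force: [-13.1, 6.4, -1.2]
opening: 0.0221
grasp_force: 7.3
```

Call:
{"method": "send_rows", "body": {
  "linear": [
    [-0.00019,-0.0036,0],
    [-0.00019,-0.0036,0],
    [-0.00019,-0.0036,0],
    [-0.00019,-0.0036,0],
    [-0.00019,-0.0036,0],
    [-0.00019,-0.0036,0],
    [-0.00019,-0.0036,0],
    [-0.00019,-0.0036,0]
  ],
  "twist": [
    [0,0,-0.6],
    [0,0,-0.6],
    [0,0,-0.6],
    [0,0,-0.6],
    [0,0,-0.6],
    [0,0,-0.6],
    [0,0,-0.6],
    [0,0,-0.6]
  ],
  "gripper": [26,26,26,26,26,26,26,26]
}}

```text
time: 10.62
ee_pos: [0.5056, 0.1517, 0.1669]
tcp_rot: [179.9, 0.0, 114.6]
wrist_force: [1.6, 0.3, 0.5]
opening: 0.0221
grasp_force: 0.9
```

Call:
{"method": "send_rows", "body": {
  "linear": [
    [-0.00013,-0.003,0],
    [-0.00013,-0.003,0],
    [-0.00013,-0.003,0]
  ],
  "twist": [
    [0,0,-0.5],
    [0,0,-0.5],
    [0,0,-0.5]
  ],
  "gripper": [26,26,26]
}}

```text
time: 11.0
ee_pos: [0.4991, 0.1472, 0.1672]
tcp_rot: [179.8, 0.1, 129.6]
wrist_force: [9.6, 2.4, -0.2]
opening: 0.022
grasp_force: 4.0
```

Call:
{"method": "send_rows", "body": {
  "linear": [
    [-5e-05,-0.0018,0]
  ],
  "twist": [
    [0,0,-0.3]
  ],
  "gripper": [26]
}}

```text
time: 11.12
ee_pos: [0.4979, 0.1462, 0.1673]
tcp_rot: [179.8, 0.1, 132.5]
wrist_force: [9.3, 3.1, 0.8]
opening: 0.0218
grasp_force: 4.0
```

Call:
{"method": "send_rows", "body": {
  "linear": [
    [-5e-05,-0.0018,0]
  ],
  "twist": [
    [0,0,-0.3]
  ],
  "gripper": [26]
}}

```text
time: 11.25
ee_pos: [0.4969, 0.1451, 0.1674]
tcp_rot: [179.7, 0.1, 135.5]
wrist_force: [9.8, 3.1, 1.1]
opening: 0.0219
grasp_force: 4.6
```

Call:
{"method": "send_rows", "body": {
  "linear": [
    [-5e-05,-0.0018,0]
  ],
  "twist": [
    [0,0,-0.3]
  ],
  "gripper": [26]
}}

```text
time: 11.38
ee_pos: [0.4944, 0.1435, 0.1671]
tcp_rot: [179.9, 0.1, 138.5]
wrist_force: [1.3, 1.9, 1.5]
opening: 0.0222
grasp_force: 0.9
```

Call:
{"method": "send_rows", "body": {
  "linear": [
    [-5e-05,-0.0018,0]
  ],
  "twist": [
    [0,0,-0.3]
  ],
  "gripper": [26]
}}

```text
time: 11.5
ee_pos: [0.493, 0.142, 0.1669]
tcp_rot: [179.9, 0.0, 141.5]
wrist_force: [1.5, 1.9, 0.5]
opening: 0.0228
grasp_force: 0.9
```

The force dropped from 10 N to 2 N, so the screw is free. I back it off counter-clockwise.

Call:
{"method": "send_rows", "body": {
  "linear": [
    [-0.00019,-0.0036,0],
    [-0.00019,-0.0036,0],
    [-0.00019,-0.0036,0],
    [-0.00019,-0.0036,0],
    [-0.00019,-0.0036,0],
    [-0.00019,-0.0036,0],
    [-0.00019,-0.0036,0]
  ],
  "twist": [
    [0,0,-0.6],
    [0,0,-0.6],
    [0,0,-0.6],
    [0,0,-0.6],
    [0,0,-0.6],
    [0,0,-0.6],
    [0,0,-0.6]
  ],
  "gripper": [26,26,26,26,26,26,26]
}}

```text
time: 12.38
ee_pos: [0.4852, 0.1186, 0.1669]
tcp_rot: [179.9, 0.1, -176.4]
wrist_force: [-0.1, 2.5, 1.5]
opening: 0.0217
grasp_force: 1.0
```

Call:
{"method": "send_rows", "body": {
  "linear": [
    [-0.00019,-0.0036,-0.001],
    [-0.00019,-0.0036,-0.001],
    [-0.00019,-0.0036,-0.001],
    [-0.00019,-0.0036,0],
    [-0.00019,-0.0036,0],
    [-0.00019,-0.0036,0],
    [-0.00019,-0.0036,0]
  ],
  "twist": [
    [0,0,-0.6],
    [0,0,-0.6],
    [0,0,-0.6],
    [0,0,-0.6],
    [0,0,-0.6],
    [0,0,-0.6],
    [0,0,-0.6]
  ],
  "gripper": [26,26,26,26,26,26,26]
}}

```text
time: 13.25
ee_pos: [0.4951, 0.0959, 0.1696]
tcp_rot: [180.0, 0.0, -134.4]
wrist_force: [-1.7, 0.9, 2.0]
opening: 0.022
grasp_force: 1.1
```

Run:
```python
from h import *
st()
im=camera('side');cv2.imwrite('pics/f.png',cv2.resize(im[130:270,240:390,::-1],None,fx=4,fy=4,interpolation=cv2.INTER_CUBIC))
for a in (190,200,210,220,230):
    print(a,*[np.round((np.array(proj('side',at(.0395,b,.171)))-[240,130])*4) for b in (a,a+180)])
```

```text
t 13.25 q [ 10.9  -2.1  -5.6  86.6   0.  -34.7] pos [0.4951 0.0959 0.1696] rot [ 180.     0.  -134.4] F [-1.7  0.9  2. ] T [0.2  0.38 0.05] op 0.022
190 [215. 240.] [351. 269.]
200 [212. 250.] [353. 259.]
210 [212. 259.] [353. 250.]
220 [213. 269.] [351. 241.]
230 [217. 278.] [346. 232.]
```

View pics/f.png

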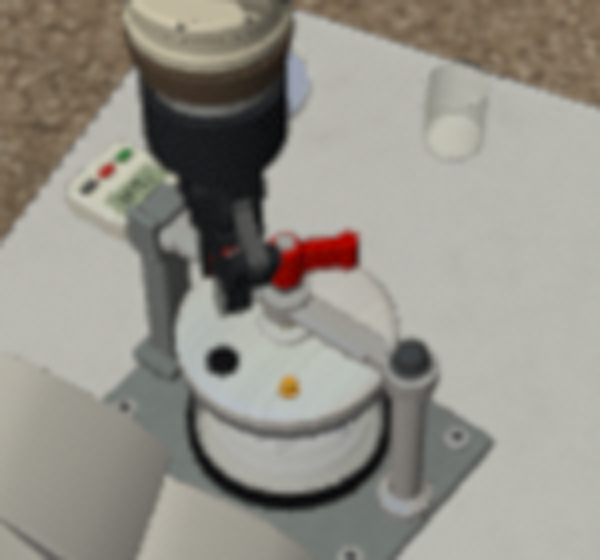

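The free wing's end is at crop (352,248), which puts the wing at about 213°, so the screw is at about 1.9 rad, past 1.6. I back off the wing, lift, and go to the right side of the bar with closed fingers.

Call:
{"method": "send_rows", "body": {
  "linear": [
    [0,0.004,0],
    [0,0,-0.02],
    [0,0,-0.03],
    [0,0,0]
  ],
  "twist": [
    [0,0,0],
    [0,0,0],
    [0,0,0],
    [0,0,0]
  ],
  "gripper": [26,26,26,26]
}}

```text
time: 13.8
ee_pos: [0.4931, 0.099, 0.2215]
tcp_rot: [-179.9, 0.2, -134.7]
wrist_force: [-0.3, 0.4, -0.7]
opening: 0.0223
grasp_force: 0.0
```

Run:
```python
from h import *
o=st();p=o['ee_pos'];y=o['tcp_rot'][2]%360
rows([*p,y],[.4499,.1019,.2196,166.7],7)
# arc plan: push radius about pivot
P=np.array([.604,.1003]);L=.151;off=.0245
def pose(s):
    b=np.radians(166.7)-s;u=np.array([np.cos(b),np.sin(b)]);n=np.array([np.sin(b),-np.cos(b)]) # n = left (swing) dir
    q=P+L*u-off*n;return [*q,.139,np.degrees(b)]
for s in (-.1,0,.4,.8,1.2,1.35):print(s,np.round(pose(s),4))
for u,v,z in((349,211,.119),(247,133,.08),(221,210,.03)):print(ray('top',u,v,z))
```

```text
t 13.8 q [ 11.4  -2.1   0.2  92.1  -0.  -33.9] pos [0.4931 0.099  0.2215] rot [-179.9    0.2 -134.7] F [-0.3  0.4 -0.7] T [ 0.07  0.06 -0.02] op 0.0223
linear [[0.004, 0.0047, 0.0003], [0.0047, 0.004, 0.0003], [0.0052, 0.0033, 0.0003], [0.0057, 0.0025, 0.0003], [0.006, 0.0017, 0.0003], [0.0061, 0.0008, 0.0003], [0.0062, -0.0001, 0.0003]] 
twist [[0, 0, 0.837], [0, 0, 0.837], [0, 0, 0.837], [0, 0, 0.837], [0, 0, 0.837], [0, 0, 0.837], [0, 0, 0.837]]
-0.1 [4.511000e-01 9.590000e-02 1.390000e-01 1.724296e+02]
0 [4.514e-01 1.112e-01 1.390e-01 1.667e+02]
0.4 [4.677000e-01 1.698000e-01 1.390000e-01 1.437817e+02]
0.8 [  0.5055   0.2173   0.139  120.8634]
1.2 [ 0.5589  0.2465  0.139  97.9451]
1.35 [ 0.5812  0.2516  0.139  89.3507]
[0.49774854 0.07974233 0.119     ]
[0.69773443 0.32402926 0.08      ]
[0.51537435 0.39046254 0.03      ]
```

Call:
{"method": "send_rows", "body": {
  "linear": [
    [0.004,0.0047,0],
    [0.0047,0.004,0],
    [0.0052,0.0033,0],
    [0.0057,0.0025,0],
    [0.006,0.0017,0],
    [0.0061,0.0008,0],
    [0.0062,0,0]
  ],
  "twist": [
    [0,0,0.837],
    [0,0,0.837],
    [0,0,0.837],
    [0,0,0.837],
    [0,0,0.837],
    [0,0,0.837],
    [0,0,0.837]
  ],
  "gripper": [0,0,0,0,0,0,0]
}}

```text
time: 14.68
ee_pos: [0.4487, 0.1016, 0.2184]
tcp_rot: [-180.0, -0.0, 166.5]
wrist_force: [0.7, -0.1, -0.5]
opening: -0.0003
grasp_force: 0.0
```

Call:
{"method": "send_rows", "body": {
  "linear": [
    [0,0,0.02],
    [0,0,0.02],
    [0,0,0.02],
    [0,0,0.015],
    [0,0,0.005],
    [0,0,0]
  ],
  "twist": [
    [0,0,0],
    [0,0,0],
    [0,0,0],
    [0,0,0],
    [0,0,0],
    [0,0,0]
  ],
  "gripper": [0,0,0,0,0,0]
}}

```text
time: 15.42
ee_pos: [0.4491, 0.1015, 0.1393]
tcp_rot: [-180.0, -0.0, 166.8]
wrist_force: [0.6, -0.3, 0.6]
opening: -0.0003
grasp_force: 0.0
```

Run:
```python
from h import *
o=st()
im=camera('side');cv2.imwrite('pics/g.png',cv2.resize(im[130:270,240:390,::-1],None,fx=4,fy=4,interpolation=cv2.INTER_CUBIC))
```

```text
t 15.43 q [ 12.7  -8.1 -14.4  83.7  -0.   25.9] pos [0.4491 0.1015 0.1393] rot [-180.    -0.   166.8] F [ 0.6 -0.3  0.6] T [-0.02 -0.01 -0.06] op -0.0003
```

View pics/g.png

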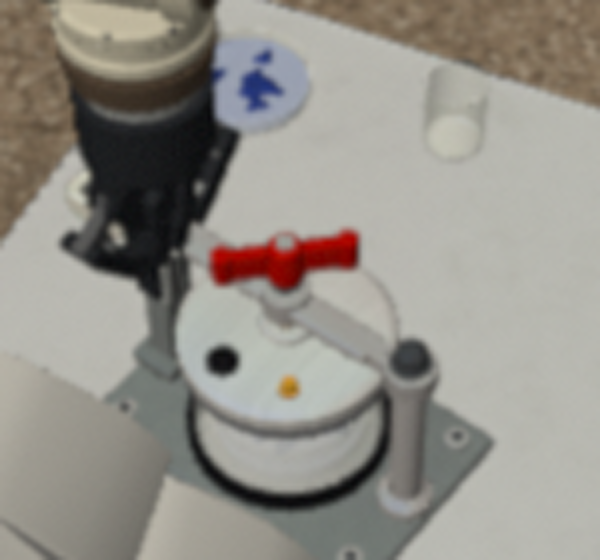

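The closed fingers stand right of the bar near the keeper at crop (170,270), and the wing is clear. I push the yoke left along its arc.

Call:
{"method": "send_rows", "body": {
  "linear": [
    [0.0007,0.006,0],
    [0.0007,0.006,0],
    [0.0007,0.006,0],
    [0.0007,0.006,0]
  ],
  "twist": [
    [0,0,0.229],
    [0,0,0.229],
    [0,0,0.229],
    [0,0,0.229]
  ],
  "gripper": [0,0,0,0]
}}

```text
time: 15.98
ee_pos: [0.4536, 0.1255, 0.1401]
tcp_rot: [180.0, 0.0, 157.6]
wrist_force: [-1.7, -0.9, -0.1]
opening: -0.0002
grasp_force: 0.5
```

Call:
{"method": "send_rows", "body": {
  "linear": [
    [0.0015,0.0121,0],
    [0.0015,0.0121,0],
    [0.0015,0.0121,0],
    [0.0015,0.0121,0],
    [0.0015,0.0121,0],
    [0.0015,0.0121,0],
    [0.0015,0.0121,0],
    [0.0015,0.0121,0]
  ],
  "twist": [
    [0,0,0.458],
    [0,0,0.458],
    [0,0,0.458],
    [0,0,0.458],
    [0,0,0.458],
    [0,0,0.458],
    [0,0,0.458],
    [0,0,0.458]
  ],
  "gripper": [0,0,0,0,0,0,0,0]
}}

```text
time: 16.98
ee_pos: [0.5036, 0.2078, 0.14]
tcp_rot: [180.0, -0.0, 120.9]
wrist_force: [-0.5, -0.5, -0.2]
opening: -0.0001
grasp_force: 0.5
```

Call:
{"method": "send_rows", "body": {
  "linear": [
    [0.0015,0.0121,0],
    [0.0015,0.0121,0],
    [0.0015,0.0121,0],
    [0.0015,0.0121,0],
    [0.0015,0.0121,0],
    [0.0015,0.0121,0],
    [0.0007,0.006,0],
    [0.0003,0.003,0]
  ],
  "twist": [
    [0,0,0.458],
    [0,0,0.458],
    [0,0,0.458],
    [0,0,0.458],
    [0,0,0.458],
    [0,0,0.458],
    [0,0,0.229],
    [0,0,0.115]
  ],
  "gripper": [0,0,0,0,0,0,0,0]
}}

```text
time: 17.98
ee_pos: [0.5773, 0.2414, 0.1397]
tcp_rot: [180.0, -0.0, 90.1]
wrist_force: [-1.7, -0.0, 0.9]
opening: 0.0002
grasp_force: 0.5
```

Call:
{"method": "send_rows", "body": {
  "linear": [
    [0.0007,0.006,0],
    [0.0003,0.003,0],
    [0,0,0],
    [0,-0.01,0],
    [0,-0.015,0],
    [0,0,-0.05],
    [0,0,-0.05],
    [0,0,0]
  ],
  "twist": [
    [0,0,0.229],
    [0,0,0.115],
    [0,0,0],
    [0,0,0],
    [0,0,0],
    [0,0,0],
    [0,0,0],
    [0,0,0]
  ],
  "gripper": [0,0,0,0,0,0,0,0]
}}

```text
time: 18.98
ee_pos: [0.5614, 0.244, 0.2442]
tcp_rot: [179.6, -0.2, 86.7]
wrist_force: [1.2, 0.8, 0.0]
opening: 0.0001
grasp_force: 0.0
```

Run:
```python
from h import *
o=st()
im=camera('side');cv2.imwrite('pics/i.png',cv2.resize(im[100:290,220:450,::-1],None,fx=3,fy=3,interpolation=cv2.INTER_CUBIC))
P=np.array([.604,.1003])
for s in (1.1,1.2,1.3,1.4,1.5):
    b=np.radians(166.7)-s;print(s,(np.array(proj('side',[*(P+.193*np.array([np.cos(b),np.sin(b)])),.14]))-[220,100])*3)
```

```text
t 18.98 q [ 23.5  13.4  19.4  95.7  -0.  116.8] pos [0.5614 0.244  0.2442] rot [179.6  -0.2  86.7] F [1.2 0.8 0. ] T [ 0.01  0.03 -0.04] op 0.0001
1.1 [406.22197051 178.11132734]
1.2 [429.4702586 182.3777772]
1.3 [452.25844207 188.32709528]
1.4 [474.41490305 195.93274568]
1.5 [495.76664438 205.1594394 ]
```

View pics/i.png

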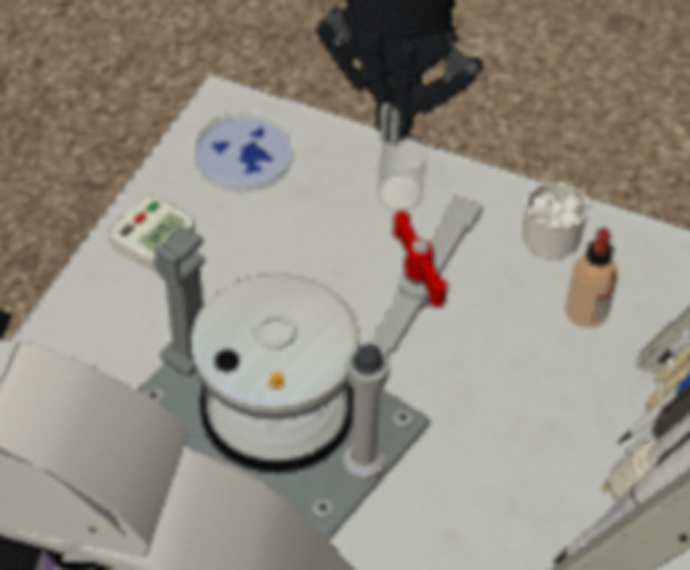

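The yoke's end is at crop (467,203), which matches about 1.37 rad. The lid is clear, the bystanders are undisturbed, and the gripper hangs free above the work. I hand the job in.

```bash
python3 -c "
from workcell import ticket
print(ticket.job_done())"
```

```text
the job is handed in; nothing more can be done
None
```

The job is handed in at about 19 s: the screw broke free and is backed off about 1.9 rad, the yoke is swung about 1.37 rad to the left, the bystanders look undisturbed, and the gripper is clear; angles are image estimates, and the hand-in returned no verdict.

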